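Set out the welded flasks on their matching discs

TASK

Stand each of the four white flasks upright on the black disc that carries its own outline and cap colour, centred on the outline and, unless it is round, turned to line up with it; one flask has been left on the wrong disc. Do not tip any flask over, and leave the aluminium horn block and the spanner where they are.

Things in the scene. Friction and masses are not known exactly. Their poses are not given: they have to be found in the camera images.
- flask_oval: White plastic flask, racetrack-oval from above, 76 x 44 mm, with a red screw cap (26 mm across, 12 mm tall, on the axis). Straight-sided to 74 mm above the underside, whole flask 96 mm tall, about 60 g, stands upright. Origin: centre of the underside; z up. x: along the 76 mm length; y: across the 44 mm width.
- flask_round: White plastic flask, round, 54 mm diameter, with a blue screw cap (26 mm across, 12 mm tall, on the axis). Straight-sided to 70 mm above the underside, whole flask 96 mm tall, about 60 g, stands upright. Origin: centre of the underside; z up. Any yaw is the same.
- flask_square: White plastic flask, square from above, 48 x 48 mm, with a green screw cap (26 mm across, 12 mm tall, on the axis). Straight-sided to 70 mm above the underside, whole flask 92 mm tall, about 60 g, stands upright. Origin: centre of the underside; z up. x and y: square to its sides.
- flask_slim: White plastic flask, slim rectangle from above, 74 x 30 mm, with a yellow screw cap (26 mm across, 12 mm tall, on the axis). Straight-sided to 76 mm above the underside, whole flask 98 mm tall, about 60 g, stands upright. Origin: centre of the underside; z up. x: along the 74 mm length; y: across the 30 mm width. Starts on the disc with the blue round outline.
- disc_oval: Fixed black disc, 110 mm across, 6 mm thick, flat top with a flush red racetrack-oval outline, 84 x 52 mm, filled in (the flask's base plus 4 mm all round). Origin: centre of the underside, so its top is 6 mm above; x: along the 84 mm length of the outline.
- disc_round: Fixed black disc, 110 mm across, 6 mm thick, flat top with a flush blue round outline, 62 mm across, filled in (the flask's base plus 4 mm all round). Origin: centre of the underside, so its top is 6 mm above; any yaw is the same.
- disc_square: Fixed black disc, 110 mm across, 6 mm thick, flat top with a flush green square outline, 56 x 56 mm, filled in (the flask's base plus 4 mm all round). Origin: centre of the underside, so its top is 6 mm above; x and y: square to the outline's sides.
- disc_slim: Fixed black disc, 110 mm across, 6 mm thick, flat top with a flush yellow slim rectangular outline, 82 x 38 mm, filled in (the flask's base plus 4 mm all round). Origin: centre of the underside, so its top is 6 mm above; x: along the 82 mm length of the outline.
- horn: Bystander: loose stepped aluminium welding horn block, 62 x 44 mm at the base, 90 mm tall, 0.55 kg, standing among the flasks. Origin: centre of the underside. To be left alone.
- spanner: Bystander: loose steel open-ended spanner, about 190 mm long, lying flat beyond the discs, roughly across the robot's view (its x axis along its length). To be left alone.

How it is judged (in metres and radians):
At the end, for the whole second after the job is handed in: Each flask is at rest on the disc of its own outline: upright within 0.1 rad, underside on the disc top within 4 mm, centred within 12 mm; oval, slim and square flasks turned with their outlines within 0.26 rad, half turns (square: quarter turns) equal. Horn and spanner within 30 mm of their starts (horizontal distance between flask_oval and disc_oval below 0.012 m and z of flask_oval in the frame of disc_oval between 0.002 and 0.01 m and angle between each of flask_oval, flask_round, flask_square, flask_slim's own z axis and vertical below 0.1 rad and linear speed of each of flask_oval, flask_round, flask_square, flask_slim below 0.02 m/s and angular speed of each of flask_oval, flask_round, flask_square, flask_slim below 0.2 rad/s and angle between the x axis of flask_oval and the x axis of disc_oval, either way round below 0.26 rad and horizontal distance between flask_round and disc_round below 0.012 m and z of flask_round in the frame of disc_round between 0.002 and 0.01 m and horizontal distance between flask_square and disc_square below 0.012 m and z of flask_square in the frame of disc_square between 0.002 and 0.01 m and (angle between the x axis of flask_square and the x axis of disc_square, either way round below 0.26 rad or angle between the y axis of flask_square and the x axis of disc_square, either way round below 0.26 rad) and horizontal distance between flask_slim and disc_slim below 0.012 m and z of flask_slim in the frame of disc_slim between 0.002 and 0.01 m and angle between the x axis of flask_slim and the x axis of disc_slim, either way round below 0.26 rad and distance of each of horn, spanner from where it was at the start of the episode below 0.03 m); the robot touches nothing.
It fails at once if a flask is tipped over (angle between any of flask_oval, flask_round, flask_square, flask_slim's own z axis and vertical above 0.6 rad).
It fails at once if the horn is moved more than 30 mm (distance of horn from where it was at the start of the episode above 0.03 m).
It fails at once if the spanner is moved more than 30 mm (distance of spanner from where it was at the start of the episode above 0.03 m).
It also fails if it takes over 104 s, if anything falls off the work surface, if the arm or the gripper's body presses on something with over 40 N, if the wrist force passes 120 N, or if a joint passes its speed limit or range.

ROBOT

A 6-joint arm with a two-finger parallel gripper is mounted at the origin on the work surface. World frame = base frame: x ahead of the robot, y to its left, z up, the work surface at z = 0. Lengths are in m, angles in degrees, forces in N, time in s.
With the tool pointing down it reaches from about 0.4 to 0.825 m from the base axis. Payload 7 kg.
Tool frame: the origin (TCP) lies between the finger pads; the fingertips stand 19 mm ahead of it and the grasp point (between the pads) is the TCP (r.finger_overhang is the distance from the TCP to the fingertips, in m); z points along the fingers, y is the direction in which the jaws open and shut (so a half turn about z gives the same grasp; the last joint's range is limited). The gripper opens to 88 mm and grips with 3 to 60 N. Pads are 19 mm wide; open, the fingers measure 130 mm over their backs; the gripper's body (78 mm by 193 mm) begins 47 mm behind the grasp point.
Start: joints at [-58.092, 20.546, 0.682, 0, -70.136, -16.507], TCP at [0.179, -0.651, 0.246] pointing down, gripper open.
Joint ranges: [-176.03, 176.03], [-82.01, 121.73], [-58.28, 71.71], [-173.87, 95.51], [-174.79, -0.11], [-173.66, 173.66]. Speed limits (degrees/s): [136.94, 136.94, 172.46, 180, 180, 180].

INTERFACE

Orientations are given as [roll, pitch, yaw] about the fixed x, y, z axes, in that order (R = Rz(yaw) Ry(pitch) Rx(roll)).
In Python, from plant import r, optics gives the robot as it stands. The module is installed in compiled form; this text tells all that it offers.
- The arm moves only by the tool step_arm, never from a script. Its argument "increments" is a list of rows, each an object of numbers: "tx", "ty", "tz": the shift along the world's x, y, z in mm; "ax", "ay", "az": the turn, a rotation vector about the world's x, y, z in degrees; "claw": the gripper command: -1 is shut, 1 is fully open, values between are in proportion. In form: [{"tx": .., "ty": .., "tz": .., "ax": .., "ay": .., "az": .., "claw": ..}, ...]. A call has 1 to 12 rows; each row shifts and turns the commanded pose from where the row before left it; what a row does not reach is not made up. A row lasts 1/10 s, in which the tool goes at most 50 mm and 8.59 degrees, less where a joint would pass 70% of its speed; a pose out of reach is approached as far as the arm can. A call with a gripper value outside its range is refused whole. The fingers move at their own pace and stop on an object; "newtons" is the grip in N (left out, the last holds). Time passes only in rows, so rows that do not move let the fingers close. It gives the time, the measured TCP pose, the force and the opening at its end, in the units of the state.
- r.get_state(): the state, without advancing time (a new reading comes with each control period).
- optics.capture(name): name is "scene" or "top" or "wrist"; returns a dict with "image" (400x640x3 uint8, blue, green, red), "depth" (400x640 float32, m along the optical axis (not along the pixel's ray), 0 where there is no reading), "fx", "fy", "cx", "cy" (pixels), "R" (3x3) and "t" (3): a world point X has camera coordinates R X + t. Camera axes: x right, y down, z forward; pixel columns grow to the right and rows downward; lengths in m; the calibration is good to about 2 mm. A picture is of the moment at which its call begins.
- r.close_job(): hands the job in, once; it reports no verdict.
The state is a dict: "time_s": time; "joints": joint angles; "qd": joint speeds; "joint_torque": joint torques, N m; "tcp_pos": TCP position; "eef_rot": TCP orientation; "contact_force": force on the tool from outside, world axes, zero at the start; "moment": the same for the moment, N m; "gripper_width": finger opening in m.
Only numpy, scipy, OpenCV 4.12 (cv2) and the standard library are available. Lean on these libraries where they do the work, as an engineer would, in place of code of your own. Each camera call takes 0.05 s, during which the arm holds its last target. There are 200 camera calls.

## Working session

There is one attempt and no reset: what is moved stays moved. The work goes in short steps, Python scripts to look and compute and a tool call to move; the robot and the scene stay as the last step left them, time stands still between calls to the robot, and variables do not carry over. Pictures are saved under pics/ and viewed, about 12 in all and at most 16, crops included, and the job is handed in when it is done.

Besides the shell and the picture viewer there is one more tool, called after "Emit:" by a JSON object that holds its "fn" and its "kwargs", one argument or row to a line. step_arm: Moves the arm, as the interface text tells. Its arguments: {"type":"object","properties":{"increments":{"type":"array","items":{"type":"object","properties":{"tx":{"type":"number"},"ty":{"type":"number"},"tz":{"type":"number"},"ax":{"type":"number"},"ay":{"type":"number"},"az":{"type":"number"},"claw":{"type":"number"}}}},"newtons":{"type":"number"}},"required":["increments"]}

```bash
mkdir -p pics; python3 - <<'E'
from plant import r, optics
import cv2
for n in ("scene","top"):
    c=optics.capture(n); cv2.imwrite(f"pics/{n}0.png",c["image"])
    print(n,c["fx"],c["cx"],c["cy"],c["R"].round(3).tolist(),c["t"].round(3).tolist(),c["depth"].min(),c["depth"].max())
print(r.get_state())
E
```

```text
scene 506.1538386221774 315.7187749251618 201.3264361843067 [[0.755, 0.655, -0.004], [0.461, -0.535, -0.708], [-0.466, 0.533, -0.706]] [-0.451, -0.253, 1.599] 0.0 3.7560148
top 473.26159023392785 321.8974549104216 202.52714049872156 [[-0.007, -1.0, 0.012], [-0.981, 0.004, -0.195], [0.195, -0.013, -0.981]] [0.014, 0.618, 0.97] 0.0 1.9865792
{'time_s': 0.1, 'joints': array([-5.80928538e+01,  2.05867582e+01,  6.40346542e-01, -1.60180231e-02,
       -7.01353259e+01, -1.65071356e+01]), 'qd': array([ 0.00645421, -0.01880515,  0.0836305 , -0.01203416, -0.01190815,
       -0.03102426]), 'joint_torque': array([-3.44963664e-03, -5.84161341e+01,  2.93748182e+01,  7.01553985e+00,
        1.01635771e-02, -6.36608070e-05]), 'tcp_pos': array([ 0.17912078, -0.6503945 ,  0.24473828]), 'eef_rot': array([ 1.79917352e+02, -8.78813531e-03, -1.64605437e+02]), 'contact_force': array([ 0.17630587, -0.05531015,  0.2669005 ]), 'moment': array([-0.0358502 , -0.03053586, -0.01296379]), 'gripper_width': 0.08747321658336162}
```

View pics/top0.png

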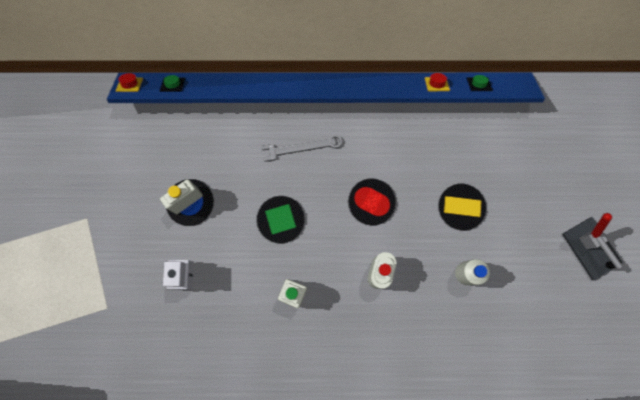

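View pics/scene0.png

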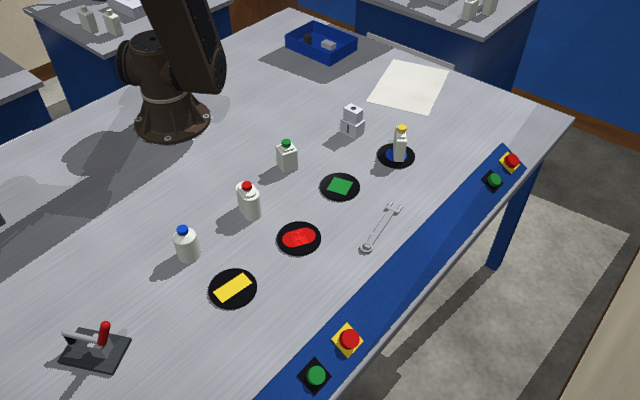

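The top view shows the discs in a row: blue (190,202) with the slim flask on it, green (280,219), red (372,202) and yellow (462,207). The flasks are square (292,293), oval (384,270) and round (476,271). The horn is at (176,274) and the spanner runs (265-340,150). The scene view agrees with this layout.

```bash
cat > h.py <<'E'
import numpy as np, cv2
from plant import r, optics
H={'red':.096,'blue':.096,'green':.092,'yellow':.098}
def cast(c,px,z):
    px=np.atleast_2d(px).astype(float)
    d=np.c_[(px[:,0]-c['cx'])/c['fx'],(px[:,1]-c['cy'])/c['fy'],np.ones(len(px))]@c['R']
    o=-c['R'].T@c['t']; return (o+d*((z-o[2])/d[:,2])[:,None])[:,:2]
def cloud(c):
    v,u=np.indices(c['depth'].shape); z=c['depth']
    P=np.stack([(u-c['cx'])/c['fx']*z,(v-c['cy'])/c['fy']*z,z],-1)
    return (P-c['t'])@c['R']
def mask(c,col):
    h,s,v=cv2.split(cv2.cvtColor(c['image'],cv2.COLOR_BGR2HSV)); h=h.astype(int)
    hh={'red':(h<8)|(h>172),'blue':(h>105)&(h<125),'green':(h>50)&(h<85),'yellow':(h>18)&(h<35)}[col]
    return (hh&(s>130)&(v>60)).astype(np.uint8)
def rect(xy):
    (x,y),(a,b),t=cv2.minAreaRect((np.asarray(xy)*1000).astype(np.float32))
    if a<b: a,b,t=b,a,t+90
    return np.round([x,y,a,b,(t+90)%180-90],1)
E
python3 - <<'E'
from h import *
c=optics.capture('top'); P=cloud(c)
for col in H:
    m=mask(c,col); m[:120]=0
    n,l,s,ce=cv2.connectedComponentsWithStats(m)
    for i in range(1,n):
        if s[i,4]<40: continue
        v,u=np.where(l==i); z=np.median(P[v,u,2]); hi=z>.05
        print(col,s[i,4],'z',round(z,3),'cap' if hi else 'disc',rect(cast(c,np.c_[u,v],H[col] if hi else .006)), cast(c,ce[i],H[col]if hi else .006).round(4))
b=((P[...,2]>.02)&(P[...,2]<.2)&(c['depth']>0)).astype(np.uint8); b[:120]=0
n,l,s,ce=cv2.connectedComponentsWithStats(b)
for i in range(1,n):
    if s[i,4]<100: continue
    q=P[l==i]; print('blob',ce[i].round(),s[i,4],rect(q[:,:2]),rect(q[(q[:,2]>.055)][:,:2]),q[:,2].max())
E
```

```text
red 785 z 0.007 disc [ 631.6 -104.4   87.1   55.9   62.4] [[ 0.6314 -0.1046]]
red 223 z 0.102 cap [ 561.2 -574.7   60.9   17.7  -38.4] [[ 0.5609 -0.5746]]
red 109 z 0.097 cap [ 470.4 -115.9   22.6   22.4   88.3] [[ 0.4709 -0.1163]]
blue 193 z 0.007 disc [617.1 302.   57.8  23.1 -53.1] [[0.6182 0.3036]]
blue 117 z 0.096 cap [ 466.1 -312.2   25.    20.3   89.6] [[ 0.4662 -0.3126]]
green 647 z 0.007 disc [591.7 105.8  58.6  58.1 -73.3] [[0.5916 0.1058]]
green 92 z 0.092 cap [4.244e+02 7.440e+01 2.000e+01 1.830e+01 2.000e-01] [[0.4244 0.0744]]
yellow 121 z 0.104 cap [635.7 321.8  26.7  22.8  39.6] [[0.6361 0.3216]]
yellow 686 z 0.007 disc [ 618.9 -312.8   87.4   42.6   82.9] [[ 0.6188 -0.3129]]
blob [180. 196.] 798 [634.4 320.9  74.2  30.8 -52.9] [634.5 321.1  74.2  30.6 -53.2] 0.10987295381248634
blob [601. 241.] 746 [ 526.6 -597.   124.2   33.5   29.3] [ 525.3 -594.5  124.2   17.4   27.5] 0.1330404026777034
blob [382. 270.] 759 [ 471.1 -115.6   75.7   44.7  -15.9] [ 471.1 -115.6   75.7   44.7  -15.6] 0.10045188341117353
blob [473. 272.] 675 [ 466.6 -311.1   52.9   51.8   45.7] [ 466.6 -311.3   52.5   51.5   45.7] 0.10037137589752336
blob [177. 274.] 802 [465.5 320.1  61.8  44.7  -1.7] [466.6 320.7  49.1  35.7  -0.8] 0.09555206448693562
blob [292. 293.] 547 [424.7  76.   48.2  47.8  66.8] [424.7  76.1  48.1  47.8  66.8] 0.09600528619818018
```

Emit:
{"fn": "step_arm", "kwargs": {
  "increments": [
    {"tx":21,"ty":38,"tz":-4,"az":-2.6,"claw":1},
    {"tx":21,"ty":38,"tz":-4,"az":-2.6},
    {"tx":21,"ty":38,"tz":-4,"az":-2.6},
    {"tx":21,"ty":38,"tz":-4,"az":-2.6},
    {"tx":21,"ty":38,"tz":-4,"az":-2.6},
    {"tx":21,"ty":38,"tz":-4,"az":-2.6},
    {"tx":21,"ty":38,"tz":-4,"az":-2.6},
    {"tx":21,"ty":38,"tz":-4,"az":-2.6},
    {"tx":21,"ty":38,"tz":-4,"az":-2.6},
    {"tx":21,"ty":38,"tz":-4,"az":-2.6},
    {"tx":21,"ty":38,"tz":-4,"az":-2.6},
    {"tx":21,"ty":38,"tz":-4,"az":-2.6}
  ],
  "newtons": 15
}}

```text
$.increments[0]: bad value
```

Emit:
{"fn": "step_arm", "kwargs": {
  "increments": [
    {"tx":21,"ty":38,"tz":-4,"ax":0,"ay":0,"az":-2.6,"claw":1},
    {"tx":21,"ty":38,"tz":-4,"ax":0,"ay":0,"az":-2.6,"claw":1},
    {"tx":21,"ty":38,"tz":-4,"ax":0,"ay":0,"az":-2.6,"claw":1},
    {"tx":21,"ty":38,"tz":-4,"ax":0,"ay":0,"az":-2.6,"claw":1},
    {"tx":21,"ty":38,"tz":-4,"ax":0,"ay":0,"az":-2.6,"claw":1},
    {"tx":21,"ty":38,"tz":-4,"ax":0,"ay":0,"az":-2.6,"claw":1},
    {"tx":21,"ty":38,"tz":-4,"ax":0,"ay":0,"az":-2.6,"claw":1},
    {"tx":21,"ty":38,"tz":-4,"ax":0,"ay":0,"az":-2.6,"claw":1},
    {"tx":21,"ty":38,"tz":-4,"ax":0,"ay":0,"az":-2.6,"claw":1},
    {"tx":21,"ty":38,"tz":-4,"ax":0,"ay":0,"az":-2.6,"claw":1},
    {"tx":21,"ty":38,"tz":-4,"ax":0,"ay":0,"az":-2.6,"claw":1},
    {"tx":21,"ty":38,"tz":-4,"ax":0,"ay":0,"az":-2.6,"claw":1}
  ],
  "newtons": 15
}}

```text
time_s: 1.35
tcp_pos: [0.4317, -0.193, 0.1976]
eef_rot: [180.0, 0.0, 164.1]
contact_force: [1.0, -1.2, 0.4]
gripper_width: 0.0877
```

Emit:
{"fn": "step_arm", "kwargs": {
  "increments": [
    {"tx":20,"ty":39,"tz":-4,"ax":0,"ay":0,"az":0,"claw":1},
    {"tx":20,"ty":39,"tz":-5,"ax":0,"ay":0,"az":0,"claw":1},
    {"tx":0,"ty":0,"tz":-20,"ax":0,"ay":0,"az":0,"claw":1},
    {"tx":0,"ty":0,"tz":-30,"ax":0,"ay":0,"az":0,"claw":1},
    {"tx":0,"ty":0,"tz":-30,"ax":0,"ay":0,"az":0,"claw":1},
    {"tx":0,"ty":0,"tz":-30,"ax":0,"ay":0,"az":0,"claw":1},
    {"tx":0,"ty":0,"tz":-20,"ax":0,"ay":0,"az":0,"claw":1},
    {"tx":0,"ty":0,"tz":0,"ax":0,"ay":0,"az":0,"claw":-1},
    {"tx":0,"ty":0,"tz":0,"ax":0,"ay":0,"az":0,"claw":-1},
    {"tx":0,"ty":0,"tz":0,"ax":0,"ay":0,"az":0,"claw":-1},
    {"tx":0,"ty":0,"tz":0,"ax":0,"ay":0,"az":0,"claw":-1},
    {"tx":0,"ty":0,"tz":0,"ax":0,"ay":0,"az":0,"claw":-1}
  ],
  "newtons": 15
}}

```text
time_s: 2.55
tcp_pos: [0.4718, -0.1167, 0.0596]
eef_rot: [180.0, 0.1, 164.2]
contact_force: [0.2, 0.3, -0.3]
gripper_width: 0.0531
```

Emit:
{"fn": "step_arm", "kwargs": {
  "increments": [
    {"tx":0,"ty":0,"tz":0,"ax":0,"ay":0,"az":0,"claw":-1},
    {"tx":0,"ty":0,"tz":0,"ax":0,"ay":0,"az":0,"claw":-1},
    {"tx":0,"ty":0,"tz":0,"ax":0,"ay":0,"az":0,"claw":-1},
    {"tx":0,"ty":0,"tz":10,"ax":0,"ay":0,"az":0,"claw":-1},
    {"tx":0,"ty":0,"tz":25,"ax":0,"ay":0,"az":0,"claw":-1},
    {"tx":0,"ty":0,"tz":25,"ax":0,"ay":0,"az":0,"claw":-1},
    {"tx":20,"ty":1.5,"tz":0,"ax":0,"ay":0,"az":7,"claw":-1},
    {"tx":20,"ty":1.5,"tz":0,"ax":0,"ay":0,"az":7,"claw":-1},
    {"tx":20,"ty":1.5,"tz":0,"ax":0,"ay":0,"az":7,"claw":-1},
    {"tx":20,"ty":1.5,"tz":0,"ax":0,"ay":0,"az":7,"claw":-1},
    {"tx":20,"ty":1.5,"tz":0,"ax":0,"ay":0,"az":7,"claw":-1},
    {"tx":20,"ty":1.5,"tz":0,"ax":0,"ay":0,"az":7,"claw":-1}
  ],
  "newtons": 15
}}

```text
time_s: 3.75
tcp_pos: [0.5919, -0.1077, 0.119]
eef_rot: [180.0, -0.0, -153.5]
contact_force: [0.9, 0.9, -0.1]
gripper_width: 0.0441
```

Emit:
{"fn": "step_arm", "kwargs": {
  "increments": [
    {"tx":8,"ty":0.6,"tz":0,"ax":0,"ay":0,"az":7.2,"claw":-1},
    {"tx":8,"ty":0.6,"tz":0,"ax":0,"ay":0,"az":7.2,"claw":-1},
    {"tx":8,"ty":0.6,"tz":0,"ax":0,"ay":0,"az":7.2,"claw":-1},
    {"tx":8,"ty":0.6,"tz":0,"ax":0,"ay":0,"az":7.2,"claw":-1},
    {"tx":7.6,"ty":0.8,"tz":0,"ax":0,"ay":0,"az":7.1,"claw":-1},
    {"tx":0,"ty":0,"tz":-20,"ax":0,"ay":0,"az":0,"claw":-1},
    {"tx":0,"ty":0,"tz":-20,"ax":0,"ay":0,"az":0,"claw":-1},
    {"tx":0,"ty":0,"tz":-9,"ax":0,"ay":0,"az":0,"claw":-1},
    {"tx":0,"ty":0,"tz":-3,"ax":0,"ay":0,"az":0,"claw":-1},
    {"tx":0,"ty":0,"tz":0,"ax":0,"ay":0,"az":0,"claw":-1},
    {"tx":0,"ty":0,"tz":0,"ax":0,"ay":0,"az":0,"claw":0},
    {"tx":0,"ty":0,"tz":0,"ax":0,"ay":0,"az":0,"claw":0.5}
  ],
  "newtons": 15
}}

```text
time_s: 4.95
tcp_pos: [0.6314, -0.1045, 0.0676]
eef_rot: [-179.9, 0.0, -117.9]
contact_force: [0.3, -0.2, -0.1]
gripper_width: 0.0475
```

Emit:
{"fn": "step_arm", "kwargs": {
  "increments": [
    {"tx":0,"ty":0,"tz":0,"ax":0,"ay":0,"az":0,"claw":1},
    {"tx":0,"ty":0,"tz":0,"ax":0,"ay":0,"az":0,"claw":1},
    {"tx":0,"ty":0,"tz":0,"ax":0,"ay":0,"az":0,"claw":1},
    {"tx":0,"ty":0,"tz":10,"ax":0,"ay":0,"az":0,"claw":1},
    {"tx":0,"ty":0,"tz":25,"ax":0,"ay":0,"az":0,"claw":1},
    {"tx":0,"ty":0,"tz":35,"ax":0,"ay":0,"az":0,"claw":1},
    {"tx":0,"ty":0,"tz":35,"ax":0,"ay":0,"az":0,"claw":1},
    {"tx":-20,"ty":18,"tz":0,"ax":0,"ay":0,"az":0,"claw":1},
    {"tx":-30,"ty":26,"tz":0,"ax":0,"ay":0,"az":1,"claw":1},
    {"tx":-32,"ty":28,"tz":0,"ax":0,"ay":0,"az":1,"claw":1},
    {"tx":-32,"ty":28,"tz":0,"ax":0,"ay":0,"az":1,"claw":1},
    {"tx":-32,"ty":28,"tz":0,"ax":0,"ay":0,"az":1,"claw":1}
  ],
  "newtons": 15
}}

```text
time_s: 6.15
tcp_pos: [0.4837, 0.0241, 0.1723]
eef_rot: [-180.0, 0.0, -113.9]
contact_force: [0.3, 0.9, 1.3]
gripper_width: 0.0876
```

Emit:
{"fn": "step_arm", "kwargs": {
  "increments": [
    {"tx":-30,"ty":26,"tz":0,"ax":0,"ay":0,"az":0.7,"claw":1},
    {"tx":-20,"ty":18,"tz":0,"ax":0,"ay":0,"az":0,"claw":1},
    {"tx":-10.5,"ty":8,"tz":-10,"ax":0,"ay":0,"az":0,"claw":1},
    {"tx":0,"ty":0,"tz":-25,"ax":0,"ay":0,"az":0,"claw":1},
    {"tx":0,"ty":0,"tz":-30,"ax":0,"ay":0,"az":0,"claw":1},
    {"tx":0,"ty":0,"tz":-30,"ax":0,"ay":0,"az":0,"claw":1},
    {"tx":0,"ty":0,"tz":-20,"ax":0,"ay":0,"az":0,"claw":1},
    {"tx":0,"ty":0,"tz":0,"ax":0,"ay":0,"az":0,"claw":-1},
    {"tx":0,"ty":0,"tz":0,"ax":0,"ay":0,"az":0,"claw":-1},
    {"tx":0,"ty":0,"tz":0,"ax":0,"ay":0,"az":0,"claw":-1},
    {"tx":0,"ty":0,"tz":0,"ax":0,"ay":0,"az":0,"claw":-1},
    {"tx":0,"ty":0,"tz":0,"ax":0,"ay":0,"az":0,"claw":-1}
  ],
  "newtons": 15
}}

```text
time_s: 7.35
tcp_pos: [0.4248, 0.0758, 0.0575]
eef_rot: [-179.9, 0.1, -113.2]
contact_force: [-0.1, 0.6, 0.4]
gripper_width: 0.0531
```

Emit:
{"fn": "step_arm", "kwargs": {
  "increments": [
    {"tx":0,"ty":0,"tz":0,"ax":0,"ay":0,"az":0,"claw":-1},
    {"tx":0,"ty":0,"tz":0,"ax":0,"ay":0,"az":0,"claw":-1},
    {"tx":0,"ty":0,"tz":0,"ax":0,"ay":0,"az":0,"claw":-1},
    {"tx":0,"ty":0,"tz":10,"ax":0,"ay":0,"az":0,"claw":-1},
    {"tx":0,"ty":0,"tz":25,"ax":0,"ay":0,"az":0,"claw":-1},
    {"tx":0,"ty":0,"tz":15,"ax":0,"ay":0,"az":0,"claw":-1},
    {"tx":24,"ty":4,"tz":0,"ax":0,"ay":0,"az":6,"claw":-1},
    {"tx":24,"ty":4,"tz":0,"ax":0,"ay":0,"az":6,"claw":-1},
    {"tx":24,"ty":4,"tz":0,"ax":0,"ay":0,"az":6,"claw":-1},
    {"tx":24,"ty":4,"tz":0,"ax":0,"ay":0,"az":6,"claw":-1},
    {"tx":24,"ty":4,"tz":0,"ax":0,"ay":0,"az":6,"claw":-1},
    {"tx":24,"ty":4,"tz":0,"ax":0,"ay":0,"az":6,"claw":-1}
  ],
  "newtons": 15
}}

```text
time_s: 8.55
tcp_pos: [0.5692, 0.0994, 0.1071]
eef_rot: [180.0, -0.0, -77.0]
contact_force: [0.9, -0.5, -0.6]
gripper_width: 0.048
```

Emit:
{"fn": "step_arm", "kwargs": {
  "increments": [
    {"tx":14,"ty":4,"tz":0,"ax":0,"ay":0,"az":3.7,"claw":-1},
    {"tx":8.7,"ty":2.2,"tz":0,"ax":0,"ay":0,"az":0,"claw":-1},
    {"tx":0,"ty":0,"tz":-20,"ax":0,"ay":0,"az":0,"claw":-1},
    {"tx":0,"ty":0,"tz":-15,"ax":0,"ay":0,"az":0,"claw":-1},
    {"tx":0,"ty":0,"tz":-5,"ax":0,"ay":0,"az":0,"claw":-1},
    {"tx":0,"ty":0,"tz":-3,"ax":0,"ay":0,"az":0,"claw":-1},
    {"tx":0,"ty":0,"tz":0,"ax":0,"ay":0,"az":0,"claw":-1},
    {"tx":0,"ty":0,"tz":0,"ax":0,"ay":0,"az":0,"claw":0.2},
    {"tx":0,"ty":0,"tz":0,"ax":0,"ay":0,"az":0,"claw":0.5},
    {"tx":0,"ty":0,"tz":0,"ax":0,"ay":0,"az":0,"claw":1},
    {"tx":0,"ty":0,"tz":0,"ax":0,"ay":0,"az":0,"claw":1},
    {"tx":0,"ty":0,"tz":0,"ax":0,"ay":0,"az":0,"claw":1}
  ],
  "newtons": 15
}}

```text
time_s: 9.75
tcp_pos: [0.5911, 0.1057, 0.0638]
eef_rot: [-180.0, 0.0, -73.5]
contact_force: [-0.4, 0.1, 0.2]
gripper_width: 0.0793
```

Emit:
{"fn": "step_arm", "kwargs": {
  "increments": [
    {"tx":0,"ty":0,"tz":12,"ax":0,"ay":0,"az":0,"claw":1},
    {"tx":0,"ty":0,"tz":30,"ax":0,"ay":0,"az":0,"claw":1},
    {"tx":0,"ty":0,"tz":35,"ax":0,"ay":0,"az":0,"claw":1},
    {"tx":0,"ty":0,"tz":30,"ax":0,"ay":0,"az":0,"claw":1},
    {"tx":5,"ty":25,"tz":0,"ax":0,"ay":0,"az":2.5,"claw":1},
    {"tx":6,"ty":30,"tz":0,"ax":0,"ay":0,"az":3,"claw":1},
    {"tx":6,"ty":30,"tz":0,"ax":0,"ay":0,"az":3,"claw":1},
    {"tx":6,"ty":30,"tz":0,"ax":0,"ay":0,"az":3,"claw":1},
    {"tx":6,"ty":30,"tz":0,"ax":0,"ay":0,"az":3,"claw":1},
    {"tx":6,"ty":30,"tz":0,"ax":0,"ay":0,"az":3,"claw":1},
    {"tx":6,"ty":25,"tz":0,"ax":0,"ay":0,"az":3,"claw":1},
    {"tx":3,"ty":15,"tz":0,"ax":0,"ay":0,"az":0,"claw":1}
  ],
  "newtons": 15
}}

```text
time_s: 10.95
tcp_pos: [0.6353, 0.3225, 0.1712]
eef_rot: [-180.0, -0.0, -52.9]
contact_force: [-0.7, 0.3, -0.1]
gripper_width: 0.0874
```

```bash
python3 - <<'E'
from h import *
print(r.get_state()['tcp_pos'])
c=optics.capture('wrist'); cv2.imwrite('pics/w1.png',c['image'])
E
```

```text
[0.6353027  0.32247712 0.17117284]
```

View pics/w1.png

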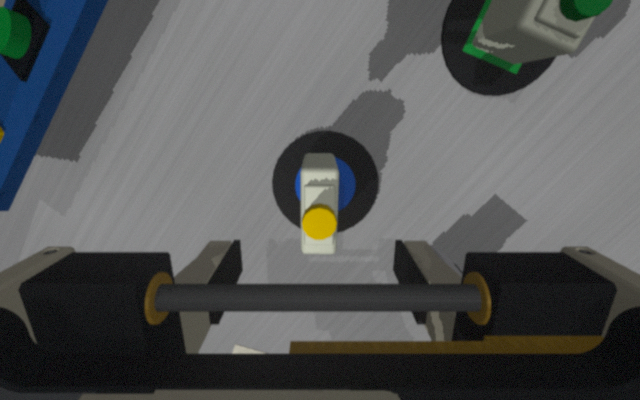

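The wrist view shows the yellow cap at (320,222), midway between the fingers, with the flask's long axis square to the jaws. The green flask stands on its disc at upper right. I'll go down and grip.

Emit:
{"fn": "step_arm", "kwargs": {
  "increments": [
    {"tx":0,"ty":-1.5,"tz":-10,"ax":0,"ay":0,"az":0,"claw":1},
    {"tx":0,"ty":0,"tz":-30,"ax":0,"ay":0,"az":0,"claw":1},
    {"tx":0,"ty":0,"tz":-30,"ax":0,"ay":0,"az":0,"claw":1},
    {"tx":0,"ty":0,"tz":-25,"ax":0,"ay":0,"az":0,"claw":1},
    {"tx":0,"ty":0,"tz":-9,"ax":0,"ay":0,"az":0,"claw":1},
    {"tx":0,"ty":0,"tz":0,"ax":0,"ay":0,"az":0,"claw":-1},
    {"tx":0,"ty":0,"tz":0,"ax":0,"ay":0,"az":0,"claw":-1},
    {"tx":0,"ty":0,"tz":0,"ax":0,"ay":0,"az":0,"claw":-1},
    {"tx":0,"ty":0,"tz":0,"ax":0,"ay":0,"az":0,"claw":-1},
    {"tx":0,"ty":0,"tz":0,"ax":0,"ay":0,"az":0,"claw":-1},
    {"tx":0,"ty":0,"tz":0,"ax":0,"ay":0,"az":0,"claw":-1},
    {"tx":0,"ty":0,"tz":0,"ax":0,"ay":0,"az":0,"claw":-1}
  ],
  "newtons": 15
}}

```text
time_s: 12.2
tcp_pos: [0.6351, 0.3192, 0.0668]
eef_rot: [-180.0, 0.0, -53.0]
contact_force: [0.6, -0.8, 0.0]
gripper_width: 0.0374
```

Emit:
{"fn": "step_arm", "kwargs": {
  "increments": [
    {"tx":0,"ty":0,"tz":0,"ax":0,"ay":0,"az":0,"claw":-1},
    {"tx":0,"ty":0,"tz":0,"ax":0,"ay":0,"az":0,"claw":-1},
    {"tx":0,"ty":0,"tz":0,"ax":0,"ay":0,"az":0,"claw":-1},
    {"tx":0,"ty":0,"tz":10,"ax":0,"ay":0,"az":0,"claw":-1},
    {"tx":0,"ty":0,"tz":30,"ax":0,"ay":0,"az":0,"claw":-1},
    {"tx":0,"ty":0,"tz":35,"ax":0,"ay":0,"az":0,"claw":-1},
    {"tx":0,"ty":0,"tz":35,"ax":0,"ay":0,"az":0,"claw":-1},
    {"tx":0,"ty":-15,"tz":15,"ax":0,"ay":0,"az":0,"claw":-1},
    {"tx":0,"ty":-30,"tz":0,"ax":0,"ay":0,"az":-3,"claw":-1},
    {"tx":-1,"ty":-40,"tz":0,"ax":0,"ay":0,"az":-3,"claw":-1},
    {"tx":-1,"ty":-40,"tz":0,"ax":0,"ay":0,"az":-3,"claw":-1},
    {"tx":-1,"ty":-40,"tz":0,"ax":0,"ay":0,"az":-3,"claw":-1}
  ],
  "newtons": 15
}}

```text
time_s: 13.4
tcp_pos: [0.6314, 0.1523, 0.1918]
eef_rot: [180.0, 0.0, -65.1]
contact_force: [0.5, -0.3, -1.4]
gripper_width: 0.03
```

Emit:
{"fn": "step_arm", "kwargs": {
  "increments": [
    {"tx":-1,"ty":-40,"tz":0,"ax":0,"ay":0,"az":-3,"claw":-1},
    {"tx":-1,"ty":-40,"tz":0,"ax":0,"ay":0,"az":-3,"claw":-1},
    {"tx":-1,"ty":-40,"tz":0,"ax":0,"ay":0,"az":-3,"claw":-1},
    {"tx":-1,"ty":-40,"tz":0,"ax":0,"ay":0,"az":-3,"claw":-1},
    {"tx":-1,"ty":-40,"tz":0,"ax":0,"ay":0,"az":-3,"claw":-1},
    {"tx":-1,"ty":-40,"tz":0,"ax":0,"ay":0,"az":-3,"claw":-1},
    {"tx":-1,"ty":-40,"tz":0,"ax":0,"ay":0,"az":-3,"claw":-1},
    {"tx":-1,"ty":-40,"tz":0,"ax":0,"ay":0,"az":-3,"claw":-1},
    {"tx":-1,"ty":-40,"tz":0,"ax":0,"ay":0,"az":-3,"claw":-1},
    {"tx":-1,"ty":-40,"tz":0,"ax":0,"ay":0,"az":-3,"claw":-1},
    {"tx":-1,"ty":-40,"tz":0,"ax":0,"ay":0,"az":-2,"claw":-1},
    {"tx":-1,"ty":-22,"tz":0,"ax":0,"ay":0,"az":0,"claw":-1}
  ],
  "newtons": 15
}}

```text
time_s: 14.6
tcp_pos: [0.6188, -0.3109, 0.1914]
eef_rot: [180.0, -0.0, -97.2]
contact_force: [-0.2, 0.2, 0.4]
gripper_width: 0.0302
```

Emit:
{"fn": "step_arm", "kwargs": {
  "increments": [
    {"tx":0,"ty":-3.5,"tz":-20,"ax":0,"ay":0,"az":0,"claw":-1},
    {"tx":0,"ty":0,"tz":-35,"ax":0,"ay":0,"az":0,"claw":-1},
    {"tx":0,"ty":0,"tz":-35,"ax":0,"ay":0,"az":0,"claw":-1},
    {"tx":0,"ty":0,"tz":-20,"ax":0,"ay":0,"az":0,"claw":-1},
    {"tx":0,"ty":0,"tz":-10,"ax":0,"ay":0,"az":0,"claw":-1},
    {"tx":0,"ty":0,"tz":-4,"ax":0,"ay":0,"az":0,"claw":-1},
    {"tx":0,"ty":0,"tz":0,"ax":0,"ay":0,"az":0,"claw":-1},
    {"tx":0,"ty":0,"tz":0,"ax":0,"ay":0,"az":0,"claw":-0.3},
    {"tx":0,"ty":0,"tz":0,"ax":0,"ay":0,"az":0,"claw":0.2},
    {"tx":0,"ty":0,"tz":0,"ax":0,"ay":0,"az":0,"claw":0.5},
    {"tx":0,"ty":0,"tz":0,"ax":0,"ay":0,"az":0,"claw":1},
    {"tx":0,"ty":0,"tz":0,"ax":0,"ay":0,"az":0,"claw":1}
  ],
  "newtons": 15
}}

```text
time_s: 15.8
tcp_pos: [0.6201, -0.3113, 0.0679]
eef_rot: [-180.0, -0.0, -97.0]
contact_force: [-0.1, -0.4, -0.3]
gripper_width: 0.0573
```

Emit:
{"fn": "step_arm", "kwargs": {
  "increments": [
    {"tx":0,"ty":0,"tz":0,"ax":0,"ay":0,"az":0,"claw":1},
    {"tx":0,"ty":0,"tz":0,"ax":0,"ay":0,"az":0,"claw":1},
    {"tx":0,"ty":0,"tz":10,"ax":0,"ay":0,"az":0,"claw":1},
    {"tx":0,"ty":0,"tz":30,"ax":0,"ay":0,"az":0,"claw":1},
    {"tx":0,"ty":0,"tz":35,"ax":0,"ay":0,"az":0,"claw":1},
    {"tx":0,"ty":0,"tz":35,"ax":0,"ay":0,"az":0,"claw":1},
    {"tx":-25,"ty":0,"tz":0,"ax":0,"ay":0,"az":0,"claw":1},
    {"tx":-30,"ty":0,"tz":0,"ax":0,"ay":0,"az":0,"claw":1},
    {"tx":-30,"ty":0,"tz":0,"ax":0,"ay":0,"az":0,"claw":1},
    {"tx":-30,"ty":0,"tz":0,"ax":0,"ay":0,"az":0,"claw":1},
    {"tx":-25,"ty":0,"tz":0,"ax":0,"ay":0,"az":0,"claw":1},
    {"tx":-13,"ty":0,"tz":0,"ax":0,"ay":0,"az":0,"claw":1}
  ],
  "newtons": 15
}}

```text
time_s: 17.0
tcp_pos: [0.4653, -0.3113, 0.1786]
eef_rot: [-180.0, -0.0, -97.0]
contact_force: [-0.3, -0.1, 1.1]
gripper_width: 0.0876
```

```bash
python3 - <<'E'
from h import *
c=optics.capture('top'); P=cloud(c); cv2.imwrite('pics/t2.png',c['image'])
m=mask(c,'blue'); m[:120]=0
n,l,s,ce=cv2.connectedComponentsWithStats(m)
for i in range(1,n):
    if s[i,4]>40:
        v,u=np.where(l==i); print(s[i],np.median(P[v,u,2]),rect(cast(c,np.c_[u,v],.006)),cast(c,ce[i],.006))
E
```

```text
[175 188  29  28 655] 0.006725597471185134 [632.6 314.5  64.8  63.1  89.8] [[0.63213132 0.31472965]]
```

View pics/t2.png

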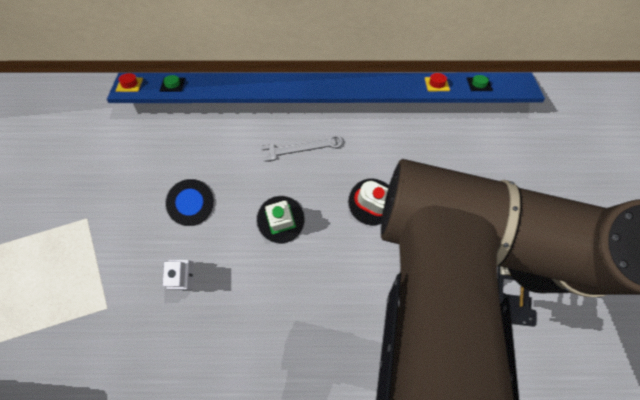

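The blue disc at (190,202) is now clear, centred at about (632, 315) mm. The square and oval flasks stand on their discs at (279,213) and (378,194). The horn and spanner haven't moved. The arm hides the right side.

Emit:
{"fn": "step_arm", "kwargs": {
  "increments": [
    {"tx":0,"ty":0,"tz":-20,"ax":0,"ay":0,"az":0,"claw":1},
    {"tx":0,"ty":0,"tz":-35,"ax":0,"ay":0,"az":0,"claw":1},
    {"tx":0,"ty":0,"tz":-35,"ax":0,"ay":0,"az":0,"claw":1},
    {"tx":0,"ty":0,"tz":-20,"ax":0,"ay":0,"az":0,"claw":1},
    {"tx":0,"ty":0,"tz":-10,"ax":0,"ay":0,"az":0,"claw":1},
    {"tx":0,"ty":0,"tz":0,"ax":0,"ay":0,"az":0,"claw":-1},
    {"tx":0,"ty":0,"tz":0,"ax":0,"ay":0,"az":0,"claw":-1},
    {"tx":0,"ty":0,"tz":0,"ax":0,"ay":0,"az":0,"claw":-1},
    {"tx":0,"ty":0,"tz":0,"ax":0,"ay":0,"az":0,"claw":-1},
    {"tx":0,"ty":0,"tz":0,"ax":0,"ay":0,"az":0,"claw":-1},
    {"tx":0,"ty":0,"tz":0,"ax":0,"ay":0,"az":0,"claw":-1},
    {"tx":0,"ty":0,"tz":0,"ax":0,"ay":0,"az":0,"claw":-1}
  ],
  "newtons": 15
}}

```text
time_s: 18.25
tcp_pos: [0.4673, -0.3115, 0.0584]
eef_rot: [-180.0, -0.0, -97.0]
contact_force: [-1.6, 1.8, 5.4]
gripper_width: 0.0528
```

```bash
python3 - <<'E'
from h import *
c=optics.capture('wrist'); cv2.imwrite('pics/w2.png',c['image'])
s=r.get_state(); print(s['contact_force'],s['gripper_width'],s['tcp_pos'],s['moment'])
E
```

```text
[-1.56363864  2.37321517  6.5186093 ] 0.05336589350331304 [ 0.46728767 -0.31145278  0.05837113] [0.55063617 0.65667861 0.00881878]
```

View pics/w2.png

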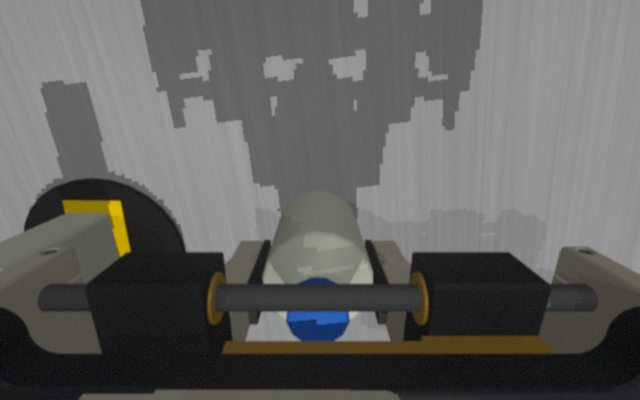

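The wrist view shows the round flask upright between the pads, with its cap at (318,312), and the slim flask on the yellow disc at left. There is an unexpected 6 N upward force, so I'll lift a little and check it again.

Emit:
{"fn": "step_arm", "kwargs": {
  "increments": [
    {"tx":0,"ty":0,"tz":5,"ax":0,"ay":0,"az":0,"claw":-1},
    {"tx":0,"ty":0,"tz":10,"ax":0,"ay":0,"az":0,"claw":-1},
    {"tx":0,"ty":0,"tz":0,"ax":0,"ay":0,"az":0,"claw":-1},
    {"tx":0,"ty":0,"tz":0,"ax":0,"ay":0,"az":0,"claw":-1}
  ],
  "newtons": 15
}}

```text
time_s: 18.7
tcp_pos: [0.4673, -0.3114, 0.0731]
eef_rot: [-179.9, -0.0, -97.0]
contact_force: [0.1, -0.4, -0.4]
gripper_width: 0.0531
```

```bash
python3 - <<'E'
from h import *
c=optics.capture('scene'); cv2.imwrite('pics/s2.png',cv2.resize(c['image'][150:350,100:360],None,fx=3,fy=3))
s=r.get_state(); print(s['contact_force'],s['gripper_width'],s['tcp_pos'],s['moment'])
E
```

```text
[-0.99010762 -0.08190134 -1.32739715] 0.05307169502008961 [ 0.46706392 -0.31133436  0.07270338] [-0.01464592  0.08886484  0.03887141]
```

View pics/s2.png

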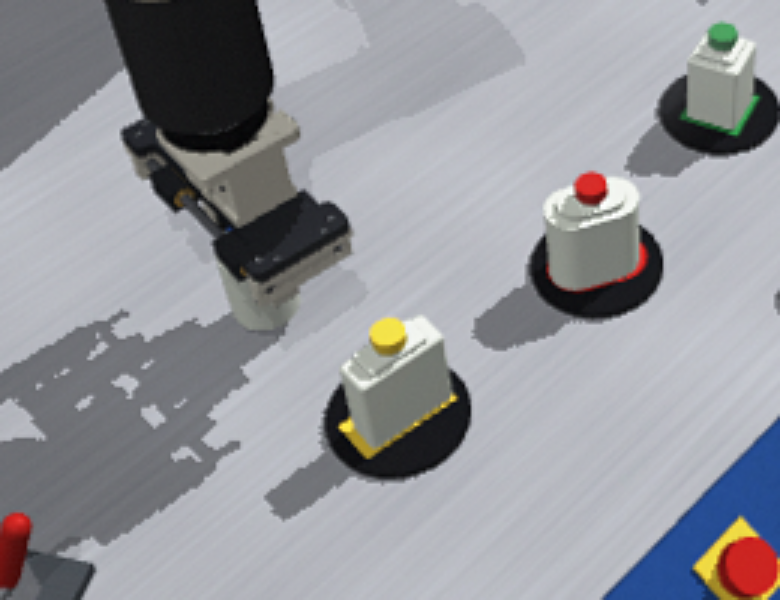

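The force is gone after lifting, so the flask was probably pressing on the table as the jaws closed. The scene crop shows slim (395,390), oval (592,235) and square (720,80) upright on their discs. I'll carry the round one across.

Emit:
{"fn": "step_arm", "kwargs": {
  "increments": [
    {"tx":0,"ty":0,"tz":20,"ax":0,"ay":0,"az":0,"claw":-1},
    {"tx":0,"ty":0,"tz":33,"ax":0,"ay":0,"az":0,"claw":-1},
    {"tx":0,"ty":0,"tz":35,"ax":0,"ay":0,"az":0,"claw":-1},
    {"tx":0,"ty":0,"tz":30,"ax":0,"ay":0,"az":0,"claw":-1},
    {"tx":5,"ty":20,"tz":0,"ax":0,"ay":0,"az":0,"claw":-1},
    {"tx":10,"ty":40,"tz":0,"ax":0,"ay":0,"az":0,"claw":-1},
    {"tx":10,"ty":40,"tz":0,"ax":0,"ay":0,"az":0,"claw":-1},
    {"tx":10,"ty":40,"tz":0,"ax":0,"ay":0,"az":0,"claw":-1},
    {"tx":10,"ty":40,"tz":0,"ax":0,"ay":0,"az":0,"claw":-1},
    {"tx":10,"ty":40,"tz":0,"ax":0,"ay":0,"az":0,"claw":-1},
    {"tx":10,"ty":40,"tz":0,"ax":0,"ay":0,"az":0,"claw":-1},
    {"tx":10,"ty":40,"tz":0,"ax":0,"ay":0,"az":0,"claw":-1}
  ],
  "newtons": 15
}}

```text
time_s: 19.95
tcp_pos: [0.542, -0.0096, 0.1904]
eef_rot: [180.0, -0.0, -97.0]
contact_force: [1.3, -0.2, -0.9]
gripper_width: 0.0535
```

Emit:
{"fn": "step_arm", "kwargs": {
  "increments": [
    {"tx":10,"ty":40,"tz":0,"ax":0,"ay":0,"az":0,"claw":-1},
    {"tx":10,"ty":40,"tz":0,"ax":0,"ay":0,"az":0,"claw":-1},
    {"tx":10,"ty":40,"tz":0,"ax":0,"ay":0,"az":0,"claw":-1},
    {"tx":10,"ty":40,"tz":0,"ax":0,"ay":0,"az":0,"claw":-1},
    {"tx":10,"ty":40,"tz":0,"ax":0,"ay":0,"az":0,"claw":-1},
    {"tx":10,"ty":40,"tz":0,"ax":0,"ay":0,"az":0,"claw":-1},
    {"tx":10,"ty":40,"tz":0,"ax":0,"ay":0,"az":0,"claw":-1},
    {"tx":10,"ty":30,"tz":0,"ax":0,"ay":0,"az":0,"claw":-1},
    {"tx":8,"ty":10,"tz":0,"ax":0,"ay":0,"az":0,"claw":-1},
    {"tx":0,"ty":0,"tz":0,"ax":0,"ay":0,"az":0,"claw":-1}
  ],
  "newtons": 15
}}

```text
time_s: 20.95
tcp_pos: [0.6303, 0.3098, 0.1891]
eef_rot: [179.9, -0.1, -96.9]
contact_force: [-0.6, -0.5, -0.8]
gripper_width: 0.0531
```

```bash
python3 - <<'E'
from h import *
c=optics.capture('top'); P=cloud(c)
s=r.get_state(); print(s['contact_force'],s['gripper_width'],s['tcp_pos'],s['eef_rot'])
for nm,col,xy in(('oval','red',(.6316,-.1045)),('slim','yellow',(.6189,-.3128)),('square','green',(.5917,.1058))):
    k=(P[...,2]>.03)&(P[...,2]<.11)&(np.hypot(P[...,0]-xy[0],P[...,1]-xy[1])<.07)&(c['depth']>0)
    q=P[k]; print(nm,k.sum(),rect(q[:,:2]))
cv2.imwrite('pics/t3.png',c['image'])
w=optics.capture('wrist'); cv2.imwrite('pics/w3.png',w['image'])
E
```

```text
[ 0.14514897  0.14422963 -1.6255161 ] 0.05300977840608752 [0.62981968 0.30865085 0.18937505] [ 1.79924407e+02 -7.21018233e-02 -9.69768167e+01]
oval 785 [ 631.6 -106.3   75.4   45.    62. ]
slim 695 [ 621.3 -308.2   75.1   31.5   83.8]
square 558 [592.3 105.   48.8  47.6  16.5]
```

View pics/w3.png

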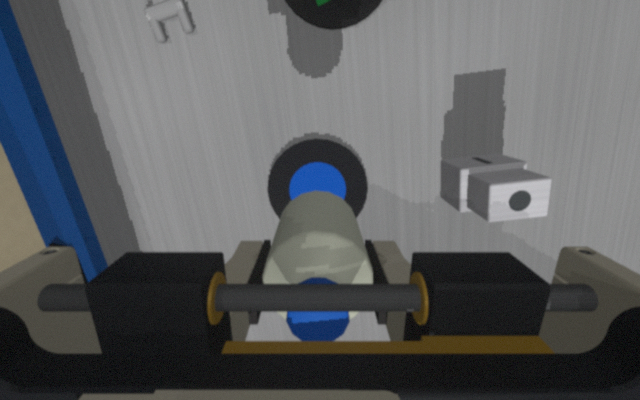

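The wrist view shows the round flask held upright over the blue disc (318,185), with the horn clear at right (510,190). The other three are within about 5 mm and 1° of their outlines. I'll correct by (+2.5, +6) mm and set it down.

Emit:
{"fn": "step_arm", "kwargs": {
  "increments": [
    {"tx":2.5,"ty":6,"tz":-15,"ax":0,"ay":0,"az":0,"claw":-1},
    {"tx":0,"ty":0,"tz":-35,"ax":0,"ay":0,"az":0,"claw":-1},
    {"tx":0,"ty":0,"tz":-35,"ax":0,"ay":0,"az":0,"claw":-1},
    {"tx":0,"ty":0,"tz":-22,"ax":0,"ay":0,"az":0,"claw":-1},
    {"tx":0,"ty":0,"tz":-10,"ax":0,"ay":0,"az":0,"claw":-1},
    {"tx":0,"ty":0,"tz":-6,"ax":0,"ay":0,"az":0,"claw":-1},
    {"tx":0,"ty":0,"tz":0,"ax":0,"ay":0,"az":0,"claw":-1},
    {"tx":0,"ty":0,"tz":0,"ax":0,"ay":0,"az":0,"claw":-1}
  ],
  "newtons": 15
}}

```text
time_s: 21.85
tcp_pos: [0.6332, 0.315, 0.0689]
eef_rot: [-179.9, 0.1, -97.0]
contact_force: [-0.1, 0.4, -0.2]
gripper_width: 0.0532
```

Emit:
{"fn": "step_arm", "kwargs": {
  "increments": [
    {"tx":0,"ty":0,"tz":-2,"ax":0,"ay":0,"az":0,"claw":-1},
    {"tx":0,"ty":0,"tz":-2,"ax":0,"ay":0,"az":0,"claw":-1},
    {"tx":0,"ty":0,"tz":0,"ax":0,"ay":0,"az":0,"claw":-1},
    {"tx":0,"ty":0,"tz":0,"ax":0,"ay":0,"az":0,"claw":0.3},
    {"tx":0,"ty":0,"tz":0,"ax":0,"ay":0,"az":0,"claw":0.6},
    {"tx":0,"ty":0,"tz":0,"ax":0,"ay":0,"az":0,"claw":1},
    {"tx":0,"ty":0,"tz":0,"ax":0,"ay":0,"az":0,"claw":1},
    {"tx":0,"ty":0,"tz":0,"ax":0,"ay":0,"az":0,"claw":1},
    {"tx":0,"ty":0,"tz":0,"ax":0,"ay":0,"az":0,"claw":1}
  ],
  "newtons": 15
}}

```text
time_s: 22.75
tcp_pos: [0.6325, 0.3146, 0.0635]
eef_rot: [180.0, -0.0, -97.0]
contact_force: [0.1, 0.6, 0.2]
gripper_width: 0.0864
```

Emit:
{"fn": "step_arm", "kwargs": {
  "increments": [
    {"tx":0,"ty":0,"tz":10,"ax":0,"ay":0,"az":0,"claw":1},
    {"tx":0,"ty":0,"tz":25,"ax":0,"ay":0,"az":0,"claw":1},
    {"tx":0,"ty":0,"tz":35,"ax":0,"ay":0,"az":0,"claw":1},
    {"tx":0,"ty":0,"tz":40,"ax":0,"ay":0,"az":0,"claw":1},
    {"tx":0,"ty":0,"tz":40,"ax":0,"ay":0,"az":0,"claw":1},
    {"tx":-15,"ty":15,"tz":30,"ax":0,"ay":0,"az":0,"claw":1},
    {"tx":-20,"ty":30,"tz":0,"ax":0,"ay":0,"az":0,"claw":1},
    {"tx":-25,"ty":40,"tz":0,"ax":0,"ay":0,"az":0,"claw":1},
    {"tx":-25,"ty":40,"tz":0,"ax":0,"ay":0,"az":0,"claw":1},
    {"tx":-25,"ty":40,"tz":0,"ax":0,"ay":0,"az":0,"claw":1},
    {"tx":-25,"ty":40,"tz":0,"ax":0,"ay":0,"az":0,"claw":1},
    {"tx":-25,"ty":40,"tz":0,"ax":0,"ay":0,"az":0,"claw":1}
  ]
}}

```text
time_s: 23.95
tcp_pos: [0.4713, 0.5611, 0.2448]
eef_rot: [-180.0, 0.1, -97.0]
contact_force: [0.5, 0.3, 0.2]
gripper_width: 0.0877
```

Emit:
{"fn": "step_arm", "kwargs": {
  "increments": [
    {"tx":-20,"ty":30,"tz":0,"ax":0,"ay":0,"az":0,"claw":1},
    {"tx":-15,"ty":15,"tz":0,"ax":0,"ay":0,"az":0,"claw":1},
    {"tx":0,"ty":0,"tz":0,"ax":0,"ay":0,"az":0,"claw":1},
    {"tx":0,"ty":0,"tz":0,"ax":0,"ay":0,"az":0,"claw":1},
    {"tx":0,"ty":0,"tz":0,"ax":0,"ay":0,"az":0,"claw":1}
  ]
}}

```text
time_s: 24.45
tcp_pos: [0.4383, 0.6037, 0.2441]
eef_rot: [-180.0, 0.0, -97.0]
contact_force: [0.9, 0.2, -0.0]
gripper_width: 0.0877
```

```bash
python3 - <<'E'
from h import *
c=optics.capture('top'); P=cloud(c)
for nm,xy in(('oval',(.6316,-.1045)),('slim',(.6189,-.3128)),('square',(.5917,.1058)),('round',(.6324,.3146)),('horn',(.4655,.3201))):
    k=(P[...,2]>.03)&(P[...,2]<.125)&(np.hypot(P[...,0]-xy[0],P[...,1]-xy[1])<.07)&(c['depth']>0)
    q=P[k]; print(nm,k.sum(),rect(q[:,:2]),'top',np.percentile(q[:,2],98).round(4))
cv2.imwrite('pics/t4.png',c['image'])
E
```

```text
oval 782 [ 631.3 -106.3   75.5   44.7   62.8] top 0.1048
slim 694 [ 621.7 -307.6   74.    30.7   83. ] top 0.1065
square 559 [592.2 105.   48.8  47.6  16.6] top 0.1007
round 635 [633.  312.2  52.9  52.1  89. ] top 0.104
horn 755 [ 4.655e+02  3.205e+02  6.100e+01  4.470e+01 -1.000e-01] top 0.0934
```

View pics/t4.png

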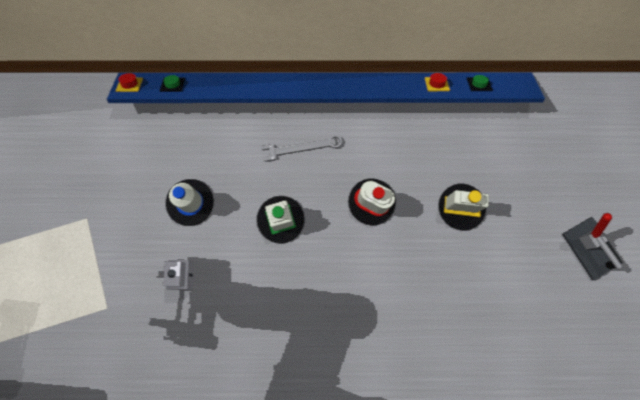

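The final top view shows all four flasks upright on their own discs: round (185,200), square (279,215), oval (375,197) and slim (465,203). The arm is clear, and the horn and spanner haven't moved. Handing in.

```bash
python3 -c "
from plant import r
print(r.close_job(), r.get_state()['time_s'])"
```

```text
the job is handed in; nothing more can be done
the job is handed in; nothing more can be done
```

I placed all four flasks on their own discs and handed the job in at about 24.5 s of the 104 s allowed. The order was oval, square, slim (taken off the blue disc), then round. No verdict was reported.

The last top-view depth check gave these offsets from the outlines I measured at the start; for the blue disc, I measured once it was clear:

| Flask | Off centre (limit 12 mm) | Off angle (limit about 15°) |
|---|---|---|
| Oval | about 2 mm | about 0.4° |
| Square | about 1 mm | about 0.1° |
| Slim | about 6 mm | about 0.1° |
| Round | about 2.5 mm | – |

- **Standing:** all four looked upright in the picture. Their measured top heights match flasks sitting on the 6 mm discs, to within about 3 mm.
- **Slim flask:** it has the largest offset, about half the limit, and I left it as it was.
- **Horn and spanner:** the horn's measured position changed by less than 1 mm. I only checked the spanner by eye in the pictures, and it looked unmoved.
- **Odd reading:** while gripping the round flask there was a brief upward force of about 6 N. It disappeared when I lifted, well under the 40 N and 120 N limits.

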